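# Build a sieve stack on the bench shaker and turn it up

## Robot

A 6-joint arm with a two-finger parallel gripper is mounted at the origin on a cart in front of the work surface, level with it; the furniture and walls round the work are solid. World frame = base frame: x ahead of the robot, y to its left, z up, the work surface at z = 0. Lengths are in m, angles in rad, forces in N, time in s.
With the tool pointing down it reaches from about 0.275 to 0.75 m from the base axis. Payload 10.2 kg.
Tool frame: the origin (TCP) lies midway between the tips of the shut fingers; the grasp point (between the pads) lies 19 mm behind it (env.hold_point_z is the distance from the TCP to the grasp point, in m); x points along the fingers, z is the direction in which the jaws open and shut, and the axes are right-handed (so a half turn about x gives the same grasp; the last joint's range is limited). The gripper opens to 85 mm and grips with 20 to 120 N. Pads are 22 mm wide; open, the fingers measure 114 mm over their backs; the gripper's body (76 mm by 85 mm) begins 54 mm behind the grasp point. The pads swing forward as they close: fully open they stand 13 mm farther back than shut.
Start: joints at [-1.41, 0.313, 1.498, -0, 1.331, -0.223], TCP at [0.197, -0.487, 0.231] pointing down, gripper open.
Joint ranges: [-2.94, 2.94], [-0.97, 2.17], [0.19, 2.56], [-1.23, 4.37], [0.02, 3.11], [-2.88, 2.88]. Speed limits (rad/s): [2.39, 2.39, 3.01, 3.14, 3.14, 3.14].

## Interface

Orientations are given as a unit quaternion [x, y, z, w].
In Python, from bench import env, kinematics, monitor, eyes, job gives the robot as it stands. The module is installed in compiled form; this text tells all that it offers. Calls block until the motion is done:
- env.reach(position, orientation): joint-space move of the TCP to a pose.
- env.movel(position, velocity=0.15, frame=None, guard=None): straight line of the TCP; frame=None keeps the orientation; velocity is the mean speed in m/s. With guard (N) it stops when the force on the tool has changed by that much, and returns True; else False.
- env.set_joints(angles): joint-space move.
- env.release() and env.close_gripper(effort=None): open the fingers fully, or close them until they stop; effort is the grip in N (None keeps the last).
- env.hold(seconds).
- kinematics.ik(position, orientation): joint angles nearest the present ones, or None.
- monitor.sense(): the state.
- eyes.grab_frame(name): name is "scene" or "side" or "wrist"; returns a dict with "frame" (480x640x3 uint8, red, green, blue), "mtx" (3x3 intrinsics, pixels), "view" (4x4, takes a point from world to camera coordinates). Camera axes: x right, y down, z forward; pixel columns grow to the right and rows downward; lengths in m; the calibration is good to about 2 mm. A picture is of the moment at which its call begins. There is no depth.
A pose or a line that the arm cannot do raises env.MotionError and nothing moves.
- job.hand_in(): hands the job in, once; it reports no verdict.
The state is a dict: "clock": time; "joints": joint angles; "qvel": joint speeds; "joint_efforts": joint torques, N m; "position": TCP position; "ee_rot": TCP orientation; "contact_force": force on the tool from outside, world axes, zero at the start; "ft_torque": the same for the moment, N m; "finger_gap": opening from 0.0 (shut) to 1.0 (fully open).
Only numpy, scipy, OpenCV 4.12 (cv2) and the standard library are available. Lean on these libraries where they do the work, as an engineer would, in place of code of your own. Each camera call takes 0.05 s, during which the arm holds its last target.

## Task

Build the sieve stack on the round spring plate of the bench shaker: first the pan, then the sieve, then the lid, each right way up, centred and flat on the one below, set down gently and never pushing the spring plate down to its stop. Then roll the top of the shaker's edge thumbwheel away from you (from the robot) until it reaches its stop. Leave the cast, the bur block and the bowl where they are.

Things in the scene. Friction and masses are not known exactly. Their poses are not given: they have to be found in the camera images.
- pan: Plain aluminium cup, 66 mm diameter, 24 mm high (the tallest of the three), 0.17 to 0.36 kg; for contact a solid cylinder, gripped across its diameter. Origin: centre of its flat underside; z: out of its open top. It starts in any of the rack's three places, underside on the slope, top facing up and to the robot. Turning about its own axis means nothing.
- sieve: Aluminium ring with a wire mesh inside and a groove round the outside, 66 mm diameter, 20 mm high; for contact a solid cylinder. 0.15 to 0.31 kg. Origin: centre of the underside; z: out of its top. It starts in another place of the rack, lying like the pan.
- lid: Aluminium lid, 66 mm diameter, 14 mm high, with a chamfered upper rim and a shallow round dish (27 mm) in its top; the flattest of the three; for contact a solid cylinder. 0.14 to 0.28 kg. Origin: centre of the underside; z: out of its top. It starts in the remaining place of the rack, lying like the others.
- rack: Fixed grey rack, 110 x 292 mm; its face slopes up along x at 0.52 rad. Origin: centre of the underside; x: level, away from the low front edge; y: along it. Slope normal (-0.497, 0, 0.868) here. Three places at y = -95, 0, 95 mm, middles 36 mm above the table. Discs lie on the slope against two 8 mm pins, 11 mm tall, 24 mm left and right under the lower rim; 29 mm free between discs along y.
- shaker: Fixed grey bench sieve shaker, 128 mm (x) by 210 mm (y), deck 50 mm above the table. Origin: centre of its underside; x: away from its front edge; y: along its long side. The spring plate stands at y = 40 mm, the thumbwheel at y = -65 mm, both at x = 0.
- plate_top (a point): Centre of the upper face of the shaker's round aluminium spring plate (84 mm diameter, with an engraved 70 mm centring ring; 76 mm above the table when unloaded), moving with the plate.
- spring_plate (a joint): How far the spring plate has sunk, m: 0 unloaded, 0.016 at its stop. It only moves straight down, on springs of about 1.2 N per mm, so it sinks some 1 to 3 mm under each layer's weight and gives under a touch.
- wheel_top (a point): Highest point of the thumbwheel, a black ribbed wheel 44 mm in diameter and 8 mm thick standing 8 mm out of a 50 x 13 mm slot in the shaker's deck; its axle is level, along the shaker's y. This point is fixed to the shaker, 58 mm above the table, and does not turn with the wheel.
- thumbwheel (a joint): Thumbwheel angle, rad: 0 at one stop, 2.6 at the other (full). It grows as the wheel's top rolls to the shaker's +x (away from its front edge, to the thick end of the wedge mark beside the slot). It stays where left; about 1 N at the rim turns it, so a fingertip laid on it with 3 to 8 N and drawn along +x rolls it, with little or no slip.
- cast: Plaster dental cast, 53 x 58 x 26 mm, a bystander. Origin: centre of the underside.
- bur_block: Round block with burs, 61 mm diameter, 32 mm high, a bystander. Origin: centre of the underside.
- bowl: Green mixing bowl, 87 mm diameter, 43 mm high, a bystander. Origin: centre of the underside.

How it is judged:
By the outcome, as a careful person would: the job done as asked, in the order asked, and still so for the second after the job is handed in, with the robot touching nothing.
It also fails if it takes over 72 s, if anything falls off the work surface, if the arm or the gripper's body presses on something with over 40 N, if the wrist force passes 120 N, or if a joint passes its speed limit or range.

## Working session

There is one attempt and no reset: what is moved stays moved. The work goes in short steps, each a Python script; the robot and the scene stay as the last script left them, time stands still between calls to the robot, and variables do not carry over. Pictures are saved under pics/ and viewed, and the job is handed in when it is done.

```bash
mkdir -p pics; ls
python3 - <<'E'
from bench import env, kinematics, monitor, eyes, job
import cv2
s=monitor.sense(); print(s, env.hold_point_z)
for n in ("scene","side","wrist"):
    f=eyes.grab_frame(n); cv2.imwrite(f"pics/a_{n}.png",f["frame"][:,:,::-1]); print(n,f["mtx"].tolist(),f["view"].round(4).tolist())
E
```

```text
pics
{'clock': 0.0, 'joints': array([-1.41043737e+00,  3.13442592e-01,  1.49846199e+00, -2.78266997e-05,
        1.33101145e+00, -2.23383525e-01]), 'qvel': array([-0.00114085, -0.00023168,  0.00068481, -0.00068309,  0.00130564,
       -0.00052417]), 'joint_efforts': array([-1.02785958e-03, -4.12269330e+01, -2.59742439e+01, -2.51532128e-04,
        4.15190763e-03,  1.89832043e-07]), 'position': array([ 0.19650232, -0.48654637,  0.2307295 ]), 'ee_rot': array([ 0.39580903,  0.58650103, -0.3951399 ,  0.58584658]), 'contact_force': array([ 0.34417045,  0.85341888, -1.35186558]), 'ft_torque': array([-0.01563964, -0.00442792, -0.02346355]), 'finger_gap': 0.9991149979529805} 0.0187
scene [[582.4659995006865, 0.0, 313.1049849061121], [0.0, 582.4659995006865, 240.92850109768946], [0.0, 0.0, 1.0]] [[-0.8286, -0.5599, -0.0017, 0.5116], [-0.426, 0.6324, -0.647, 0.2961], [0.3633, -0.5354, -0.7625, 1.2877], [0.0, 0.0, 0.0, 1.0]]
side [[555.8194023515857, 0.0, 319.96031776357637], [0.0, 555.8194023515857, 241.06659097612996], [0.0, 0.0, 1.0]] [[-0.9991, -0.0406, -0.0133, 0.6044], [-0.0086, 0.4958, -0.8684, 0.074], [0.0419, -0.8675, -0.4957, 1.0325], [0.0, 0.0, 0.0, 1.0]]
wrist [[380.83603366760013, 0.0, 312.8632676251168], [0.0, 380.83603366760013, 233.78185014480852], [0.0, 0.0, 1.0]] [[0.3741, -0.9274, -0.0009, -0.5237], [-0.8806, -0.3556, 0.3131, -0.0401], [-0.2907, -0.1163, -0.9497, 0.38], [0.0, 0.0, 0.0, 1.0]]
```

View pics/a_scene.png

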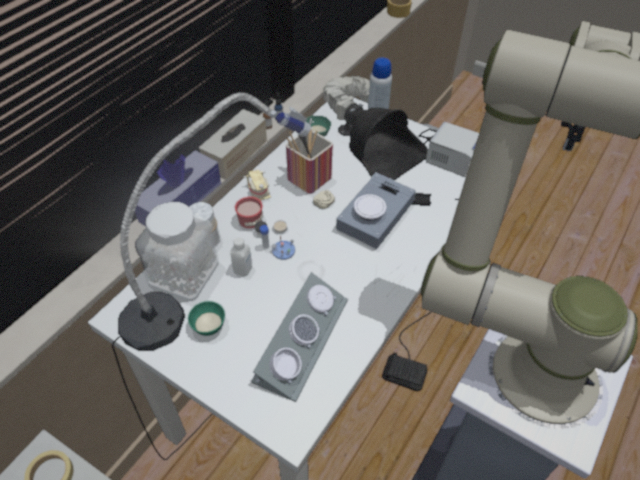

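View pics/a_side.png

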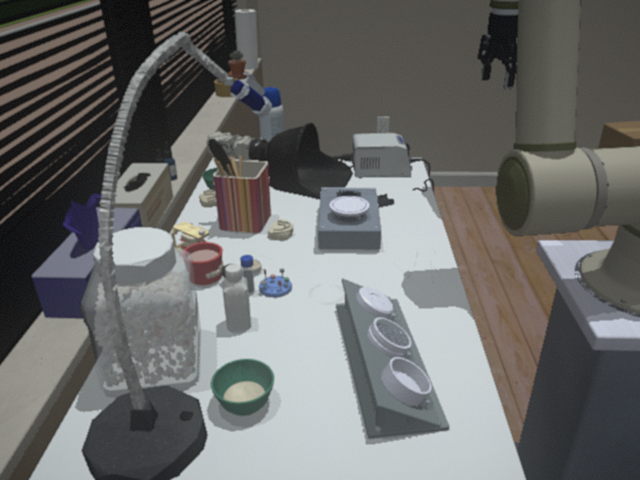

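View pics/a_wrist.png

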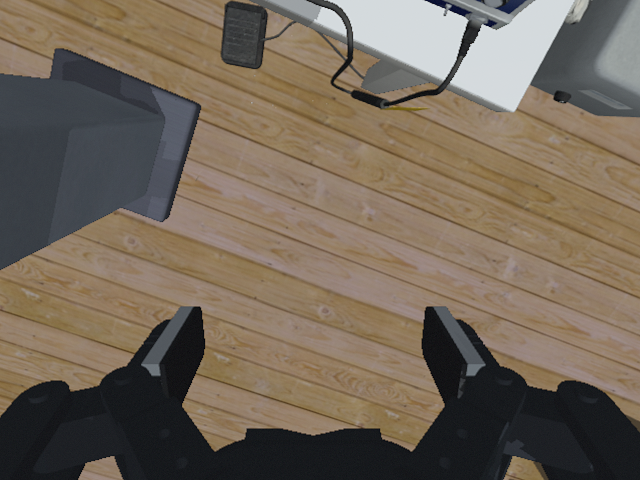

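The pan is nearest the side camera at about (407,380), the sieve is in the middle at (390,335) and the lid is at the far place, (376,302). The shaker is at about (349,215) in the side view, and the thumbwheel is towards its far end. I'll zoom in.

```bash
cat > h.py <<'E'
from bench import env, kinematics, monitor, eyes, job
import numpy as np, cv2
from scipy.spatial.transform import Rotation as R
def ray(f,uv):
    V=f["view"]; Rm=V[:3,:3]; c=-Rm.T@V[:3,3]
    d=Rm.T@np.linalg.solve(f["mtx"],[uv[0],uv[1],1.]); return c,d/np.linalg.norm(d)
def onz(f,uv,z):
    c,d=ray(f,uv); return c+d*(z-c[2])/d[2]
def proj(f,P):
    P=np.atleast_2d(P); p=P@f["view"][:3,:3].T+f["view"][:3,3]; q=p@f["mtx"].T; return q[:,:2]/q[:,2:]
def crop(f,name,box,k):
    x0,y0,x1,y1=box; im=cv2.resize(f["frame"][y0:y1,x0:x1,::-1],None,fx=k,fy=k,interpolation=cv2.INTER_CUBIC)
    cv2.imwrite(f"pics/{name}.png",im)
E
python3 - <<'E'
from h import *
import pickle
d={}
for n in ("scene","side"):
    f=eyes.grab_frame(n); d[n]=f
pickle.dump(d,open("f0.pkl","wb"))
crop(d["side"],"b_rack",(330,270,450,440),3.5)
crop(d["scene"],"c_rack",(245,265,355,405),4)
crop(d["side"],"b_sh",(305,175,405,260),6)
crop(d["scene"],"c_sh",(325,165,430,250),6)
f=d["side"]
for z,uv in ((0.05,(340,245)),(0.05,(377,244)),(0.05,(379,190)),(0.05,(321,190))): print(onz(f,uv,z).round(3))
E
```

```text
[ 0.567 -0.037  0.05 ]
[ 0.497 -0.042  0.05 ]
[ 0.48 -0.29  0.05]
[ 0.614 -0.289  0.05 ]
```

Run:
```python
import cv2,numpy as np
a=cv2.imread("pics/b_rack.png");b=cv2.imread("pics/c_rack.png")
print(a.shape,b.shape)
```

```text
(595, 420, 3) (560, 440, 3)
```

View pics/b_rack.png

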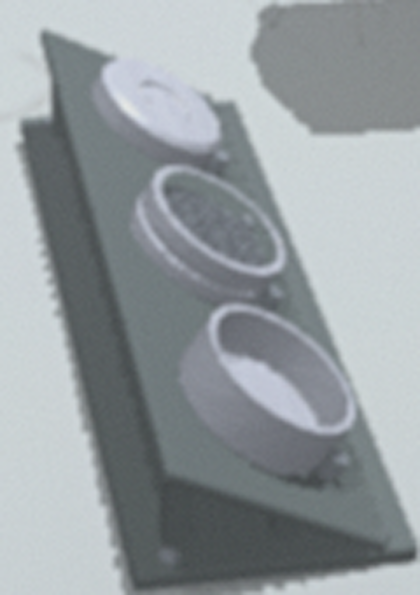

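View pics/c_rack.png

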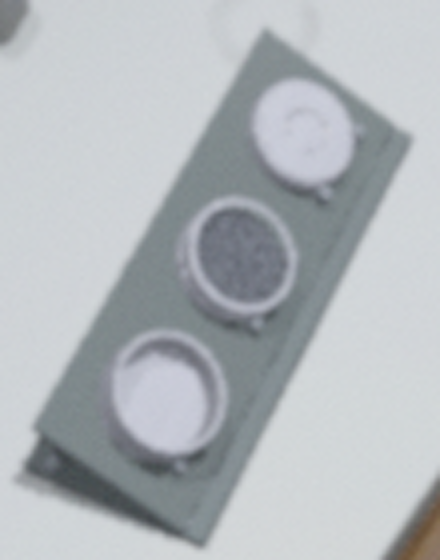

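View pics/b_sh.png

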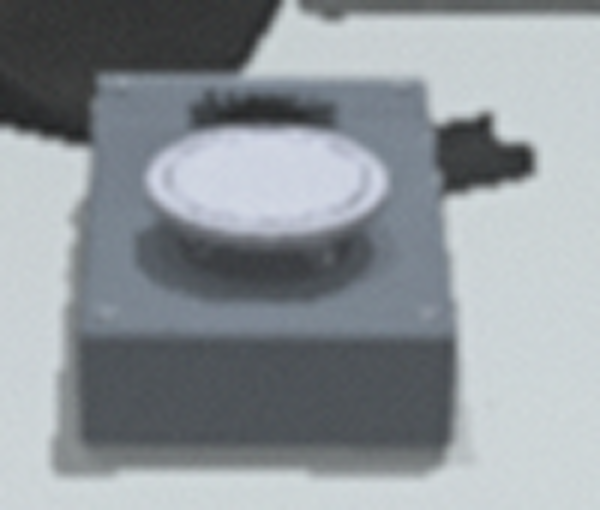

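View pics/c_sh.png

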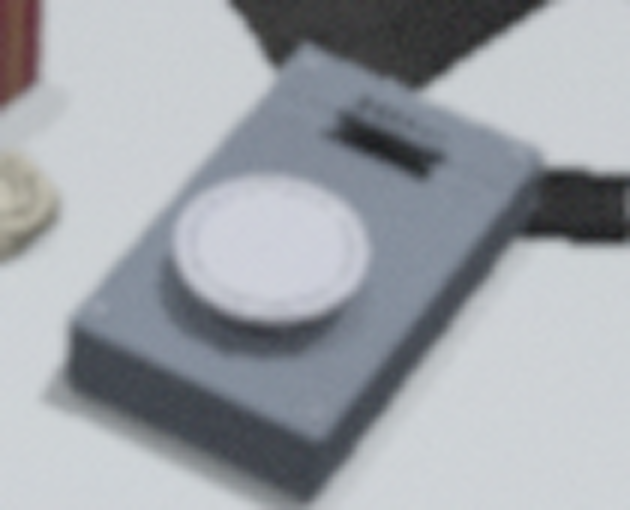

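```bash
cat > fit.py <<'E'
from h import *
import pickle
from scipy.optimize import least_squares
d=pickle.load(open("f0.pkl","rb"))
def un(p,off,k): return (np.array(p)+.5)/k-.5+np.array(off)
def fit(model,obs,x0):
    def res(x):
        P=model(x[:3]); r=[]
        for i,(n,px) in enumerate(obs.items()):
            r.append((proj(d[n],P)-px).ravel())
        return np.concatenate(r)
    s=least_squares(res,x0); print(s.x.round(4),s.fun.round(1)); return s.x
def rigid(x,L): 
    c,s=np.cos(x[2]),np.sin(x[2]); return np.c_[x[0]+c*L[:,0]-s*L[:,1],x[1]+s*L[:,0]+c*L[:,1],L[:,2]]
L=np.array([[.064,.105,.05],[-.064,.105,.05],[.064,-.105,.05],[-.064,-.105,.05]])
sh={"side":un([(78,335),(455,337),(97,73),(423,77)],(305,175),6),"scene":un([(72,325),(318,443),(307,40),(545,157)],(325,165),6)}
S=fit(lambda x:rigid(x,L),sh,[.54,-.17,0])
for n in sh: fit(lambda x:rigid(x,L),{n:sh[n]},[.54,-.17,0])
t=0.573; zb,zf=.036+.055*t,.036-.055*t
L2=np.array([[.055,-.146,zb],[-.055,-.146,zf],[.055,.146,zb],[-.055,.146,zf]])
rk={"side":un([(43,30),(235,103),(170,475),(413,550)],(330,270),3.5),"scene":un([(267,30),(412,137),(37,430),(205,545)],(245,265),4)}
K=fit(lambda x:rigid(x,L2),rk,[.5,.15,0])
for n in rk: fit(lambda x:rigid(x,L2),{n:rk[n]},[.5,.15,0])
print("plate",rigid(S,np.array([[0,.04,.076],[0,-.065,.058]])))
for n,c in (("side",un((267,180),(305,175),6)),("scene",un((271,247),(325,165),6))): print(onz(d[n],c,.076))
nrm=np.array([-.497,0,.868])
for nm,y,h,us,uc in (("pan",.095,.024,(282,368),(174,392)),("sieve",0,.02,(223,221),(243,255)),("lid",-.095,.014,(163,104),(304,132))):
    P=rigid(K,(np.array([0,y,.036])+nrm*h)[None])[0]
    print(nm,"pred top",P.round(4))
    for n,c in (("side",un(us,(330,270),3.5)),("scene",un(uc,(245,265),4))): print("  ",onz(d[n],c,P[2]).round(4))
E
python3 fit.py
```

```text
[ 0.5503 -0.2028  0.0061] [-0.3 -0.8  0.7 -0.8  0.  -0.   0.6 -0.6 -1.5 -0.5  0.1  0.4 -0.7  1.2
  0.4 -0.5]
[ 0.5508 -0.2002  0.0066] [-0.6 -0.2  0.5 -0.2 -0.3  0.4  0.4 -0.1]
[ 0.5497 -0.204   0.0057] [-1.1 -0.6  0.6  0.3 -0.3  1.   0.8 -0.7]
[0.4909 0.2279 0.1677] [-3.8 -3.7  2.6  0.2 -3.7 -3.4  7.   1.1 -3.5 -2.5  1.6  1.5 -4.4 -1.7
  1.6  3. ]
[0.4919 0.2298 0.168 ] [-4.4 -3.1  2.1  0.8 -4.4 -2.3  6.6  2.2]
[0.4892 0.2258 0.1695] [-2.6 -2.7  2.6  1.2 -3.  -1.9  3.   2.7]
plate [[ 0.55004886 -0.16283527  0.076     ]
 [ 0.55068494 -0.26783334  0.058     ]]
[ 0.54980562 -0.15964279  0.076     ]
[ 0.55035861 -0.16470461  0.076     ]
pan pred top [0.4633 0.3196 0.0568]
   [0.4699 0.3205 0.0568]
   [0.4679 0.3164 0.0568]
sieve pred top [0.4811 0.2263 0.0534]
   [0.4855 0.2284 0.0534]
   [0.4869 0.2239 0.0534]
lid pred top [0.4999 0.1331 0.0482]
   [0.5064 0.1367 0.0482]
   [0.5066 0.1323 0.0482]
```

```bash
cat >> h.py <<'E'
def quat(a,z):
    a=np.array(a,float);a/=np.linalg.norm(a); z=np.array(z,float); z-=a*(z@a); z/=np.linalg.norm(z)
    return R.from_matrix(np.c_[a,np.cross(z,a),z]).as_quat()
S=np.array([.5503,-.2028,.0061]); K=np.array([.4909,.2279,.1677])
def loc(X,l):
    c,s=np.cos(X[2]),np.sin(X[2]); return np.array([X[0]+c*l[0]-s*l[1],X[1]+s*l[0]+c*l[1],l[2]])
def ldir(X,l):
    c,s=np.cos(X[2]),np.sin(X[2]); return np.array([c*l[0]-s*l[1],s*l[0]+c*l[1],l[2]])
NR=np.array([-np.sin(.52),0,np.cos(.52)])
E
python3 - <<'E'
from h import *
s=monitor.sense(); f=eyes.grab_frame("wrist")
T=R.from_quat(s["ee_rot"]).as_matrix(); V=f["view"]
print("tool axes",T.round(3).T.tolist()); cw=-V[:3,:3].T@V[:3,3]
print("cam in tool",(T.T@(cw-s["position"])).round(4)); print("cam axes in tool (rows)",(V[:3,:3]@T).round(3))
print("TCP px",proj(f,s["position"]), "hold px",proj(f,s["position"]-T[:,0]*.0187))
n=ldir(K,NR)
for sg in (1,-1):
  for y in (.095,0,-.095):
    q=quat(-n,sg*ldir(K,[0,1,0])); p=loc(K,[0.005,y,.036])
    for h in (0,.1,.15): 
        j=kinematics.ik(p+n*h,q); print("rack",sg,y,h,None if j is None else j.round(2))
  for ax in ((0,1,0),(1,0,0)):
    j=kinematics.ik([.55,-.163,.15],quat([0,0,-1],sg*np.array(ax))); print("plate",sg,ax,None if j is None else j.round(2))
E
```

```text
tool axes [[-0.0, 0.001, -1.0], [0.927, 0.374, 0.0], [0.374, -0.927, -0.001]]
cam in tool [-0.1421  0.0807 -0.0008]
cam axes in tool (rows) [[-0.    -0.     1.   ]
 [-0.313 -0.95  -0.   ]
 [ 0.95  -0.313  0.   ]]
TCP px [[314.86962196 310.10934569]] hold px [[315.12762019 335.27931059]]
rack 1 0.095 0 [ 0.45  0.52  1.9  -0.58  0.26 -0.76]
rack 1 0.095 0.1 [ 0.49  0.28  1.97 -0.39  0.43 -0.94]
rack 1 0.095 0.15 [ 0.51  0.16  1.97 -0.33  0.53 -0.99]
rack 1 0 0 [ 0.23  0.46  2.02 -0.22  0.15 -1.29]
rack 1 0 0.1 [ 0.24  0.19  2.09 -0.11  0.35 -1.4 ]
rack 1 0 0.15 [ 0.25  0.06  2.1  -0.09  0.47 -1.42]
rack 1 -0.095 0 [-0.01  0.43  2.08  0.62  0.15 -2.34]
rack 1 -0.095 0.1 [-0.03  0.14  2.15  0.29  0.35 -2.02]
rack 1 -0.095 0.15 [-0.05 -0.    2.16  0.23  0.49 -1.96]
plate 1 (0, 1, 0) [-0.49  0.49  1.46 -0.    1.19 -2.06]
plate 1 (1, 0, 0) [-0.49  0.49  1.46 -0.    1.19 -0.49]
rack -1 0.095 0 [ 0.45  0.52  1.9  -0.58  0.26  2.38]
rack -1 0.095 0.1 [ 0.49  0.28  1.97 -0.39  0.43  2.2 ]
rack -1 0.095 0.15 [ 0.51  0.16  1.97 -0.33  0.53  2.15]
rack -1 0 0 [ 0.23  0.46  2.02 -0.22  0.15  1.85]
rack -1 0 0.1 [ 0.24  0.19  2.09 -0.11  0.35  1.74]
rack -1 0 0.15 [ 0.25  0.06  2.1  -0.09  0.47  1.72]
rack -1 -0.095 0 [-0.01  0.43  2.08  0.62  0.15  0.8 ]
rack -1 -0.095 0.1 [-0.03  0.14  2.15  0.29  0.35  1.12]
rack -1 -0.095 0.15 [-0.05 -0.    2.16  0.23  0.49  1.18]
plate -1 (0, 1, 0) [-0.49  0.49  1.46 -0.    1.19  1.08]
plate -1 (1, 0, 0) [-0.49  0.49  1.46 -0.    1.19  2.65]
```

Run:
```python
from h import *
import pickle
d=pickle.load(open("f0.pkl","rb"))
for nm,n,uv in (("cup side",'side',(243,229)),("cup right",'side',(270,213)),("cup scene",'scene',(313,190)),("cup scene r",'scene',(331,175)),("shade side low",'side',(335,198)),("shade scene low R",'scene',(425,155)),("shade scene low",'scene',(392,178)),("bur",'side',(276,290)),("cast",'side',(280,232))): print(nm,onz(d[n],uv,0).round(3))
n=ldir(K,NR); q=quat(-n,ldir(K,[0,1,0]))
env.reach(loc(K,[0.005,0,.036])+n*.16,q)
f=eyes.grab_frame("wrist"); s=monitor.sense(); print(s["clock"],s["joints"].round(2))
cv2.imwrite("pics/w1.png",f["frame"][:,:,::-1]); pickle.dump((f,s),open("w1.pkl","wb"))
```

```text
cup side [ 0.783 -0.189  0.   ]
cup right [ 0.732 -0.268  0.   ]
cup scene [ 0.749 -0.194  0.   ]
cup scene r [ 0.74  -0.275  0.   ]
shade side low [ 0.582 -0.352  0.   ]
shade scene low R [ 0.552 -0.507  0.   ]
shade scene low [ 0.586 -0.363  0.   ]
bur [0.684 0.044 0.   ]
cast [ 0.7   -0.177  0.   ]
2.95 [ 0.25  0.03  2.1  -0.08  0.5  -1.43]
```

View pics/w1.png

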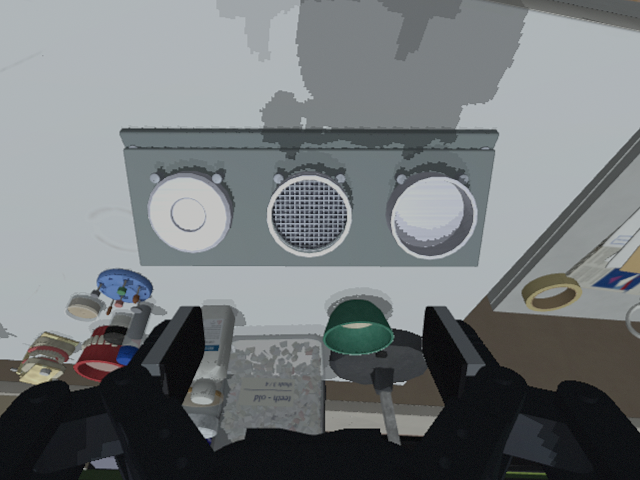

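Run:
```python
from h import *
import pickle
f,s=pickle.load(open("w1.pkl","rb"))
crop(f,"w1a",(115,120,365,275),3.2); crop(f,"w1b",(255,120,505,275),3.2)
```

```text
(no output)
```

View pics/w1a.png

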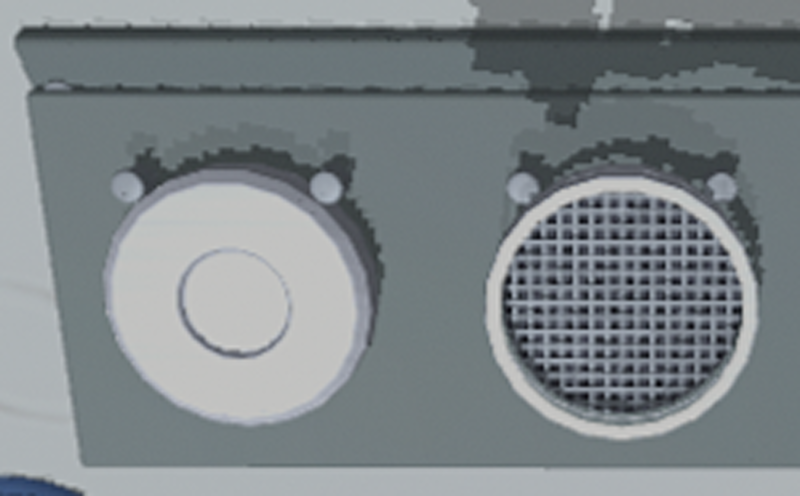

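View pics/w1b.png

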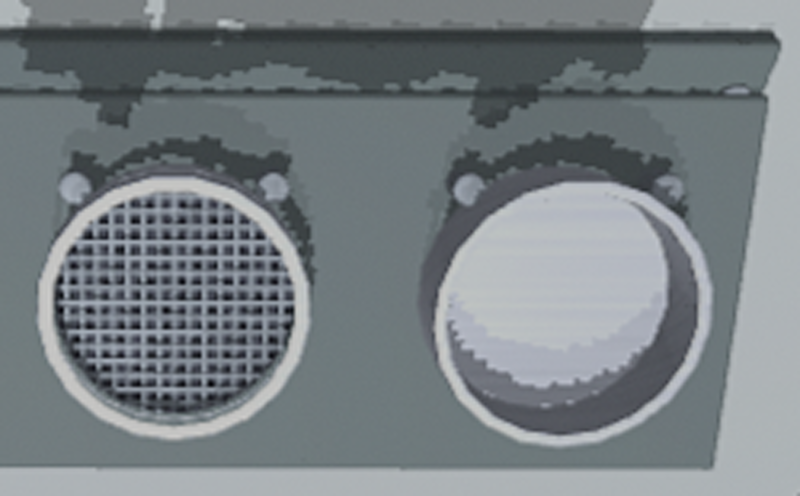

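```bash
cat > m1.py <<'E'
from h import *
import pickle
from scipy.optimize import least_squares
f,s=pickle.load(open("w1.pkl","rb"))
n=ldir(K,NR); yv=ldir(K,[0,1,0]); xv=np.cross(yv,n)
th=np.linspace(0,2*np.pi,721)
def circ(c,r): return c+r*(np.outer(np.cos(th),xv)+np.outer(np.sin(th),yv))
out={}
for nm,h,r,bb,off in (("pan",.024,.033,(434,181,712,447),(255,120)),("sieve",.02,.033,(38,175,311,440),(255,120)),("lid",.0135,.0135,(178,248,292,358),(115,120))):
    bb=(np.array(bb,float)+.5)/3.2-.5+np.array(off*2)
    def res(c):
        p=proj(f,circ(np.array([c[0],c[1],.036])+n*h,r)); return np.r_[p.min(0),p.max(0)]-bb
    o=least_squares(res,loc(K,[0.005,{"pan":.095,"sieve":0,"lid":-.095}[nm],0])[:2]); print(nm,o.x.round(4),o.fun.round(2)); out[nm]=o.x
v=out["pan"]-out["lid"]; print("dist",np.linalg.norm(v),"yaw",np.arctan2(-v[0],v[1]), "mid",(out["pan"]+out["lid"])/2)
E
python3 m1.py
```

```text
pan [0.4806 0.3194] [-0.26 -0.18  0.26  0.33]
sieve [0.4955 0.2261] [-0.33  0.03  0.33  0.06]
lid [0.5107 0.1324] [ 0.49  0.49 -0.49 -0.61]
dist 0.189409400994064 yaw 0.15969498654760608 mid [0.49562037 0.22587025]
```

```bash
cat >> h.py <<'E'
K=np.array([.4956,.2260,.161])
n=ldir(K,NR); QR=quat(-n,ldir(K,[0,1,0])); QP=quat([0,0,-1],ldir(S,[0,1,0]))
DISC={"pan":(np.array([.4805,.3195,.036]),.024),"sieve":(np.array([.4955,.2261,.036]),.020),"lid":(np.array([.5107,.1324,.036]),.014)}
def st(tag=""):
    s=monitor.sense(); print(tag,"t%.2f"%s["clock"],"pos",s["position"].round(4),"F",s["contact_force"].round(2),"gap %.4f"%s["finger_gap"]); return s
def pick(nm,tip,hover=.09,effort=40):
    p,h=DISC[nm]; d=tip-.0065
    env.reach(p+n*hover,QR); st("hover")
    hit=env.movel(p+n*d,velocity=.1,guard=8); s=st("down hit=%s"%hit)
    if hit: return False
    env.close_gripper(effort); s=st("closed")
    return True
E
python3 - <<'E'
from h import *
for h in (.09,.0): print(kinematics.ik(DISC["pan"][0]+n*h,QR).round(2))
ok=pick("pan",.004)
f=eyes.grab_frame("wrist"); cv2.imwrite("pics/p1.png",f["frame"][:,:,::-1])
f=eyes.grab_frame("side"); crop(f,"p1s",(330,240,480,420),3.3)
E
```

```text
[ 0.48  0.3   1.96 -0.4   0.41 -0.92]
[ 0.45  0.52  1.9  -0.58  0.26 -0.75]
hover t3.50 pos [0.4363 0.3122 0.1138] F [-0.02 -0.24  0.76] gap 0.9978
down hit=False t4.58 pos [0.4818 0.3197 0.0344] F [-0.09 -0.81 -0.2 ] gap 1.0016
closed t4.91 pos [0.4817 0.3194 0.0346] F [-4.28 -4.32  7.09] gap 0.7546
```

View pics/p1.png

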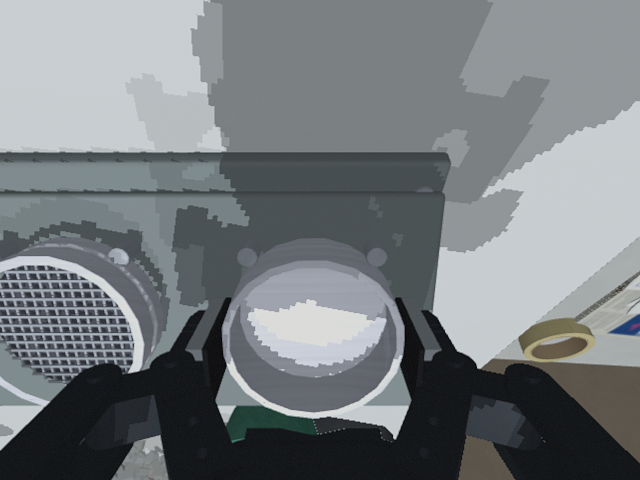

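View pics/p1s.png

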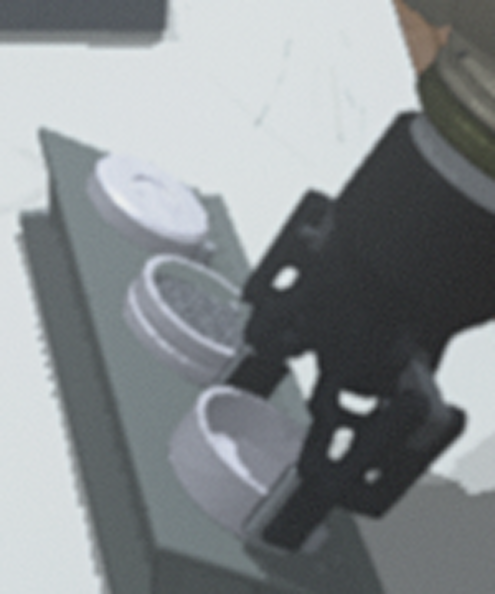

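Run:
```python
from h import *
p,h=DISC["pan"]
env.movel(p+n*.004,velocity=.05); st("l1")
env.movel(p+n*.12,velocity=.15); env.hold(.2); st("l2")
# measure held: view side and wrist
f=eyes.grab_frame("wrist"); cv2.imwrite("pics/p2.png",f["frame"][:,:,::-1])
f=eyes.grab_frame("side"); crop(f,"p2s",(330,200,480,380),3.3)
```

```text
l1 t5.29 pos [0.4787 0.3192 0.0401] F [ 1.83 -2.74  1.72] gap 0.7556
l2 t6.42 pos [0.4216 0.3098 0.1394] F [ 0.11 -0.71 -1.67] gap 0.7532
```

View pics/p2.png

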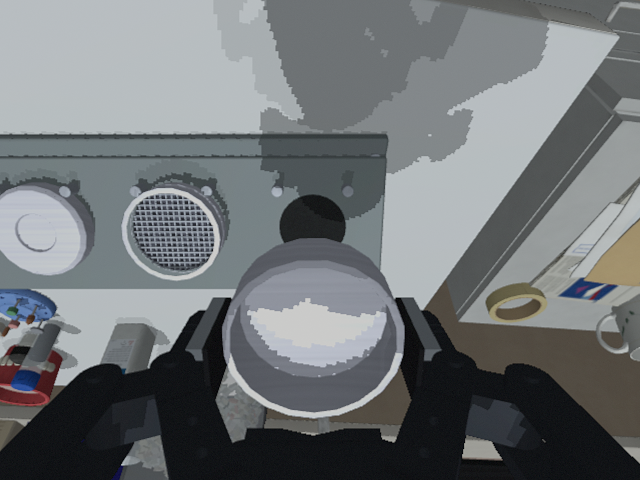

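View pics/p2s.png

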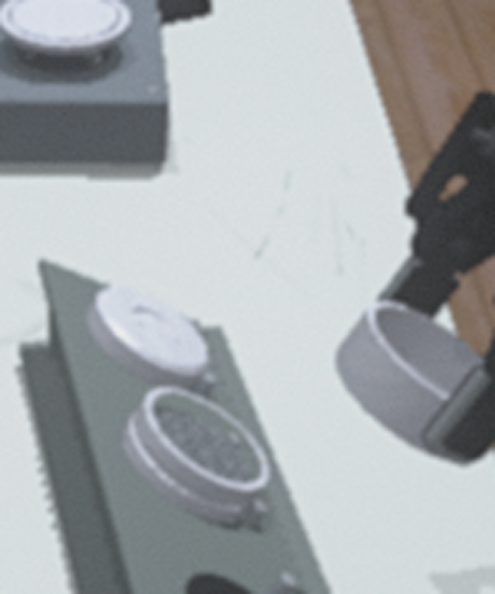

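Run:
```python
from h import *
im=cv2.imread("pics/p2.png")[225:430,205:425]; cv2.imwrite("pics/p2z.png",cv2.resize(im,None,fx=2.9,fy=2.9,interpolation=cv2.INTER_CUBIC))
P=loc(S,[0,.04,.076]); print(P)
env.reach(P+[0,0,.10],QP); env.hold(.2); s=st("hover")
f=eyes.grab_frame("wrist"); cv2.imwrite("pics/p3.png",f["frame"][:,:,::-1])
import pickle; pickle.dump((f,s),open("p3.pkl","wb"))
```

```text
[ 0.550056   -0.16280074  0.076     ]
hover t8.51 pos [ 0.5502 -0.1621  0.176 ] F [ 0.43  0.4  -3.07] gap 0.7601
```

View pics/p2z.png

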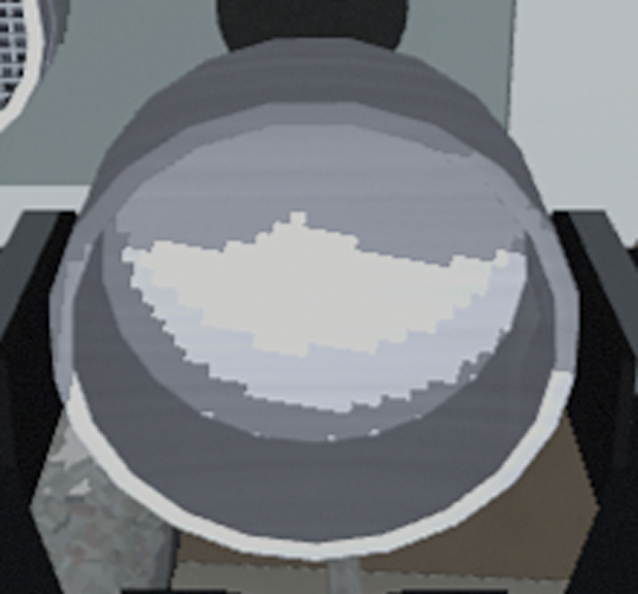

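View pics/p3.png

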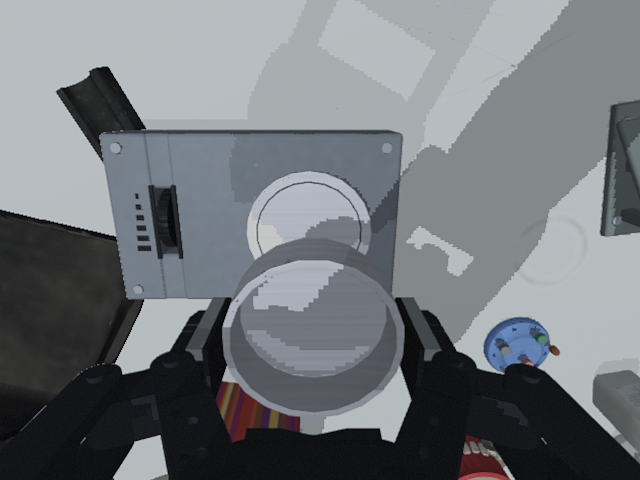

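```bash
cat > m3.py <<'E'
from h import *
import pickle
from scipy.optimize import least_squares
f,s=pickle.load(open("p3.pkl","rb"))
T=R.from_quat(s["ee_rot"]).as_matrix(); th=np.linspace(0,2*np.pi,721)
def bb(P): p=proj(f,P); return np.r_[p.min(0),p.max(0)]
o=(np.array([50,101,578,558])+.5)/2.9-.5+np.array([205,225]*2); under=(38.5)/2.9-.5+225
def circ(c,r,Rm=np.eye(3)): return c+r*(np.outer(np.cos(th),Rm[:,1])+np.outer(np.sin(th),Rm[:,2]))
Tz=np.c_[[0,0,1],[1,0,0],[0,1,0]]
def res(v):
    c=s["position"]+T@np.array([v[0],v[1],v[2]]); b=s["position"]+T@np.array([v[0]+.024,v[1],v[2]])
    return np.r_[bb(circ(c,.033,T))-o, bb(circ(b,.033,T))[1]-under]
r=least_squares(res,[-.025,0,0]); print("in hand top (tool)",r.x.round(4),r.fun.round(2))
# plate
def rp(v):
    b=bb(circ(np.array([v[0],v[1],.076]),.042,Tz)); return b[[0,1,2]]-np.array([247,171,371])
r2=least_squares(rp,[.55,-.163]); print("plate",r2.x.round(4),r2.fun.round(2))
L=np.array([[-.064,-.105],[-.064,.105],[.064,.105],[.064,-.105]]); O=np.array([[102,133],[402,133],[393,299],[126,299]])
def rs(v): return (proj(f,np.array([loc(v,[a,b,.05]) for a,b in L]))-O).ravel()
r3=least_squares(rs,S); print("shaker",r3.x.round(4),r3.fun.round(1),"plate",loc(r3.x,[0,.04,.076]).round(4),"wheel",loc(r3.x,[0,-.065,.058]).round(4))
b=s["position"]+T@(r.x+[.024,0,0]); print("pan bottom now",b.round(4))
E
python3 m3.py
```

```text
in hand top (tool) [-0.0234 -0.0009  0.0008] [-0.05  0.66  0.05 -0.15 -0.63]
plate [ 0.5496 -0.1639] [-0.79  0.08  0.79]
shaker [ 0.5496 -0.203   0.0063] [-4.3 -0.6  3.7 -0.5  0.2  1.5  0.4  1.3] plate [ 0.5494 -0.163   0.076 ] wheel [ 0.5501 -0.268   0.058 ]
pan bottom now [ 0.551  -0.1612  0.1754]
```

Run:
```python
from h import *
x,y=.5488,-.1646
env.movel([x,y,.090],velocity=.12); env.hold(.15); st("near")
hit=env.movel([x,y,.074],velocity=.03,guard=2.5); st("hit=%s"%hit)
f=eyes.grab_frame("wrist"); cv2.imwrite("pics/p4.png",f["frame"][:,:,::-1])
f=eyes.grab_frame("side"); crop(f,"p4s",(305,140,405,240),6)
```

```text
near t9.57 pos [ 0.5492 -0.1648  0.0908] F [-0.61 -0.13 -2.38] gap 0.7570
hit=False t10.26 pos [ 0.5488 -0.1646  0.074 ] F [ 0.01  1.03 -1.09] gap 0.7524
```

View pics/p4.png

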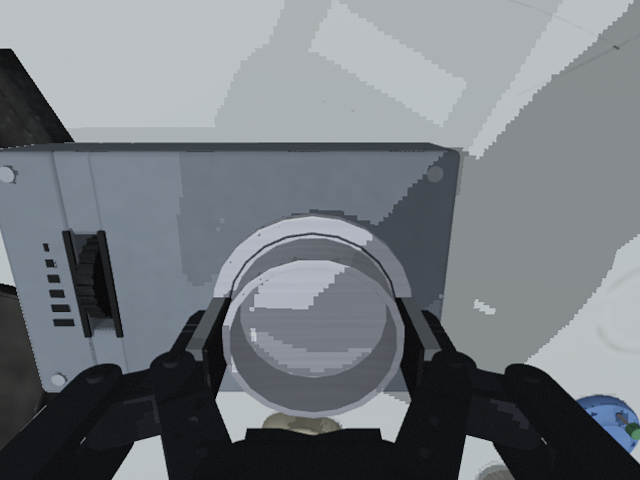

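View pics/p4s.png

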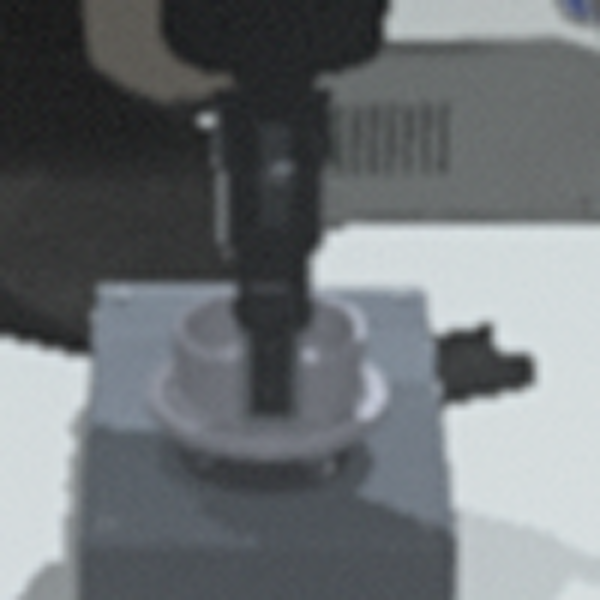

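Run:
```python
import cv2
im=cv2.imread("pics/p4.png")[205:310,205:420]; cv2.imwrite("pics/p4z.png",cv2.resize(im,None,fx=3.6,fy=3.6,interpolation=cv2.INTER_CUBIC))
```

```text
(no output)
```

View pics/p4z.png

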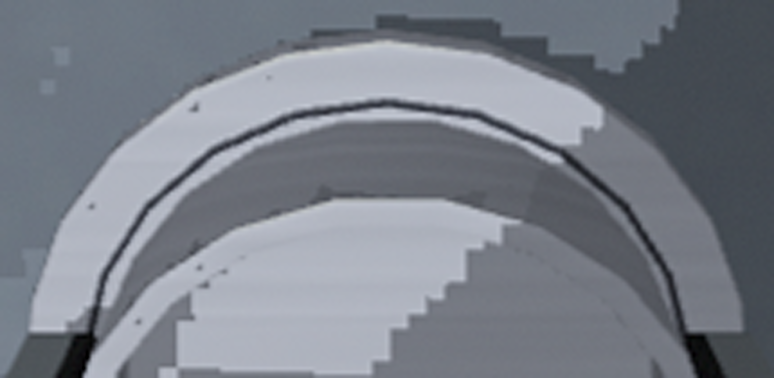

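Run:
```python
from h import *
x,y=.5488,-.1646
env.movel([x,y,.0732],velocity=.02); env.hold(.2); st("low")
env.release(); st("rel")
env.movel([x,y,.19],velocity=.2); env.hold(.2); s=st("up")
f=eyes.grab_frame("wrist"); cv2.imwrite("pics/p5.png",f["frame"][:,:,::-1])
import pickle; pickle.dump((f,s),open("p5.pkl","wb"))
crop(f,"p5z",(85,110,415,350),2.4)
f=eyes.grab_frame("side"); crop(f,"p5s",(305,140,405,240),6)
```

```text
low t10.81 pos [ 0.5489 -0.1647  0.0733] F [ 1.03 -0.03 -0.08] gap 0.7581
rel t11.16 pos [ 0.5488 -0.1646  0.0732] F [0.62 0.8  0.27] gap 1.0005
up t12.09 pos [ 0.5484 -0.1644  0.1888] F [-0.72 -0.5  -0.24] gap 1.0014
```

View pics/p5z.png

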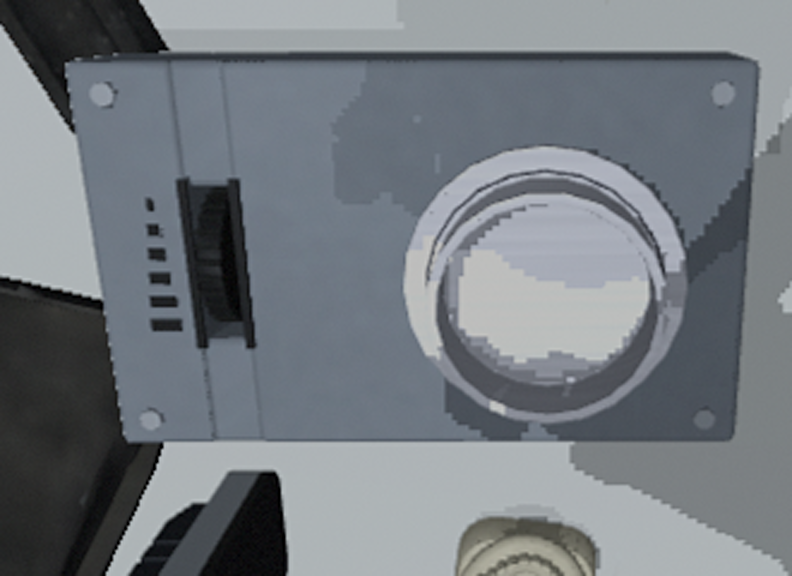

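View pics/p5s.png

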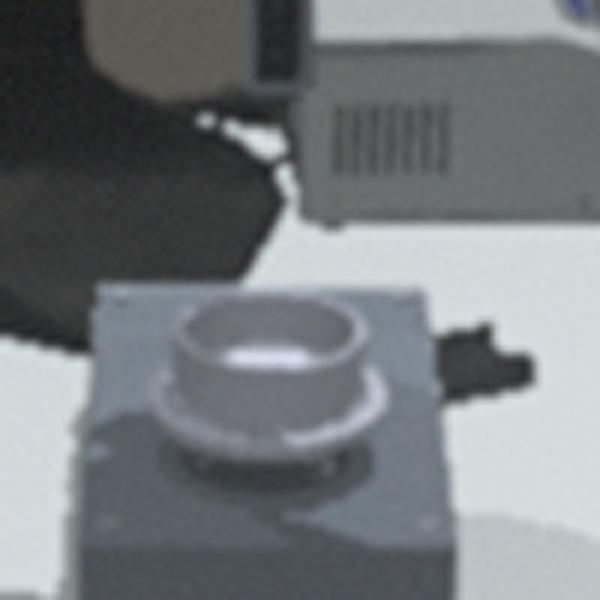

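Run:
```python
from h import *
if pick("sieve",.004):
    p,h=DISC["sieve"]
    env.movel(p+n*.004,velocity=.05); st("l1")
    env.movel(p+n*.13,velocity=.15); st("l2")
    env.reach([.5488,-.1646,.19],QP); env.hold(.2); s=st("over")
    f=eyes.grab_frame("wrist"); cv2.imwrite("pics/s3.png",f["frame"][:,:,::-1])
    crop(f,"s3z",(205,225,425,430),2.9)
```

```text
hover t13.69 pos [0.4522 0.2185 0.1145] F [ 0.14 -0.59  0.05] gap 0.9972
down hit=False t14.77 pos [0.4968 0.2263 0.0342] F [1.77 0.15 0.03] gap 0.9930
closed t15.10 pos [0.4969 0.2259 0.0346] F [-3.6  -6.3   8.56] gap 0.7554
l1 t15.38 pos [0.494  0.2258 0.0402] F [ 2.47 -2.92  1.83] gap 0.7534
l2 t16.38 pos [0.4315 0.2157 0.1478] F [-0.38 -0.29 -1.89] gap 0.7549
over t18.07 pos [ 0.5489 -0.1637  0.1901] F [-0.67 -0.14 -2.65] gap 0.7534
```

View pics/s3.png

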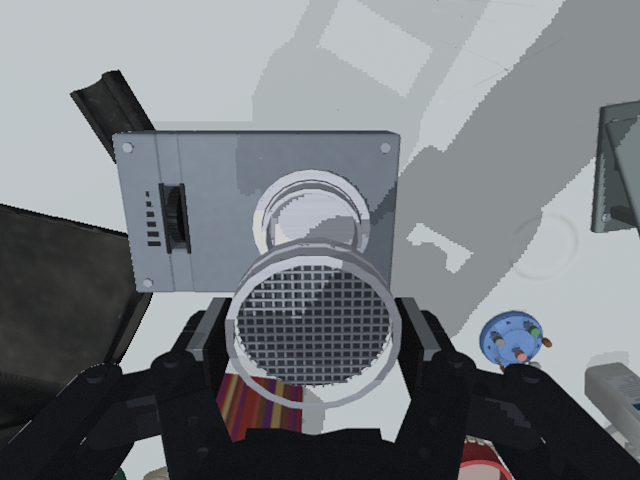

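View pics/s3z.png

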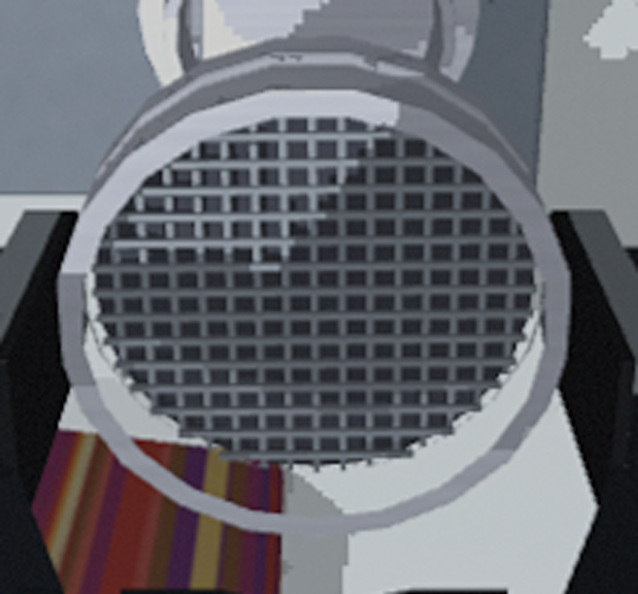

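```bash
cat > inhand.py <<'E'
from h import *
import pickle
from scipy.optimize import least_squares
f,s=pickle.load(open("p3.pkl","rb"))  # camera-in-tool is fixed
T=R.from_quat(s["ee_rot"]).as_matrix(); th=np.linspace(0,2*np.pi,721)
def circ(c,r): return c+r*(np.outer(np.cos(th),T[:,1])+np.outer(np.sin(th),T[:,2]))
def bb(P): p=proj(f,P); return np.r_[p.min(0),p.max(0)]
def inhand(box,under,h,rt=.033):
    o=(np.array(box)+.5)/2.9-.5+np.array([205,225]*2); u=(under+.5)/2.9-.5+225
    def res(v):
        c=s["position"]+T@v; return np.r_[bb(circ(c,rt))-o, bb(circ(c+T[:,0]*h,.033))[1]-u]
    r=least_squares(res,[-.025,0,0]); print("bottom in tool",(r.x+[h,0,0]).round(4),r.fun.round(2)); return r.x+[h,0,0]
E
python3 - <<'E'
from inhand import *
inhand((50,101,578,558),38,.024); inhand((60,88,572,533),37,.02)
E
```

```text
bottom in tool [ 0.0006 -0.0009  0.0008] [-0.05  0.66  0.05 -0.15 -0.63]
bottom in tool [ 0.0012 -0.001   0.0011] [ 0.    0.46 -0.   -0.06 -0.47]
```

Run:
```python
from h import *
x,y=.5488,-.1646
env.movel([x,y,.112],velocity=.12); env.hold(.2); st("near")
hit=env.movel([x,y,.0975],velocity=.03,guard=3); st("hit=%s"%hit); env.hold(.15); st("")
f=eyes.grab_frame("wrist"); cv2.imwrite("pics/s4.png",f["frame"][:,:,::-1])
crop(f,"s4z",(195,205,435,345),3.3)
f=eyes.grab_frame("side"); crop(f,"s4s",(305,140,405,240),6)
```

```text
near t19.12 pos [ 0.5491 -0.1647  0.1127] F [ 0.82 -0.13 -2.18] gap 0.7592
hit=False t19.75 pos [ 0.5488 -0.1646  0.0975] F [-0.04 -0.24 -2.48] gap 0.7588
 t19.90 pos [ 0.5489 -0.1646  0.0976] F [ 0.21  0.21 -2.07] gap 0.7525
```

View pics/s4z.png

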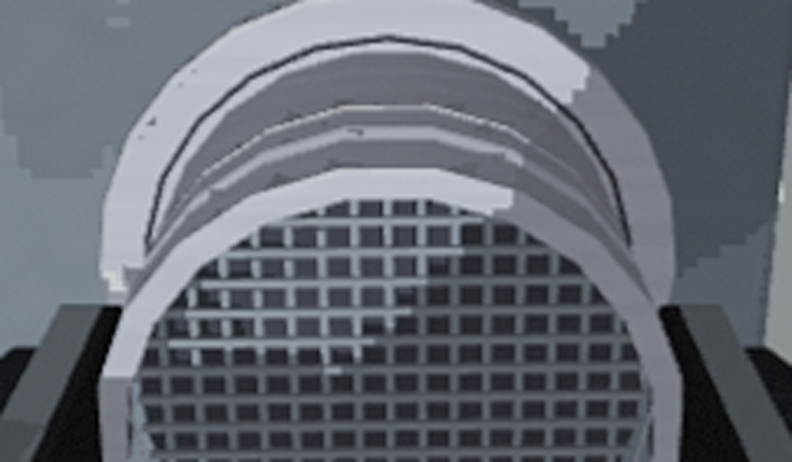

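View pics/s4s.png

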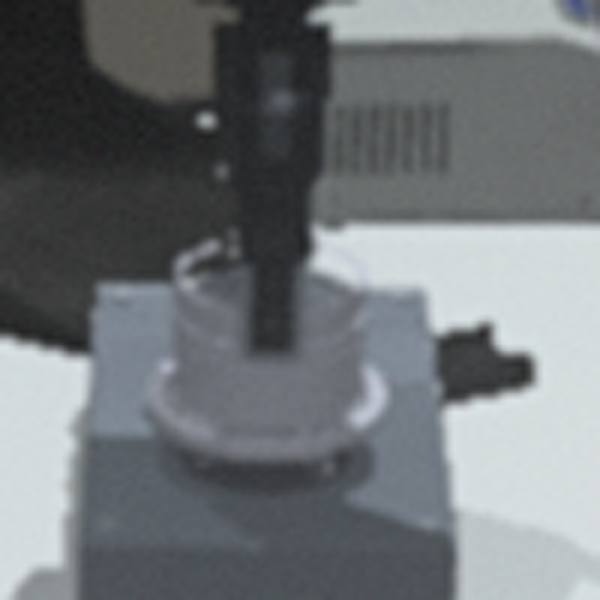

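Run:
```python
from h import *
x,y=.5488,-.1646
for z in (.0965,.0955,.0945,.0938):
    env.movel([x,y,z],velocity=.02,guard=4)
    F=[]
    for _ in range(4): env.hold(.04); F.append(monitor.sense()["contact_force"][2])
    print(z,np.mean(F).round(2))
    if np.mean(F)>-.6: break
st("low")
```

```text
0.0965 -1.68
0.0955 -0.37
low t20.83 pos [ 0.5489 -0.1646  0.0956] F [ 0.27  0.13 -0.53] gap 0.7502
```

Run:
```python
from h import *
import pickle
x,y=.5488,-.1646
env.release(); env.movel([x,y,.20],velocity=.2); env.hold(.2); s=st("up")
f=eyes.grab_frame("wrist"); crop(f,"s5z",(85,110,415,350),2.4); pickle.dump((f,s),open("s5.pkl","wb"))
f=eyes.grab_frame("side"); crop(f,"s5s",(305,140,405,240),6)
```

```text
up t22.06 pos [ 0.5484 -0.1644  0.1987] F [-0.28  0.21 -0.12] gap 1.0018
```

View pics/s5z.png

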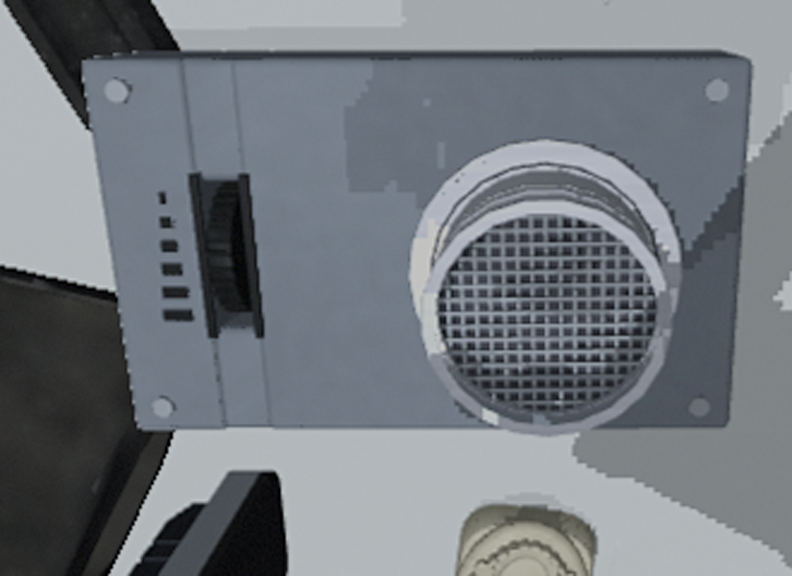

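View pics/s5s.png

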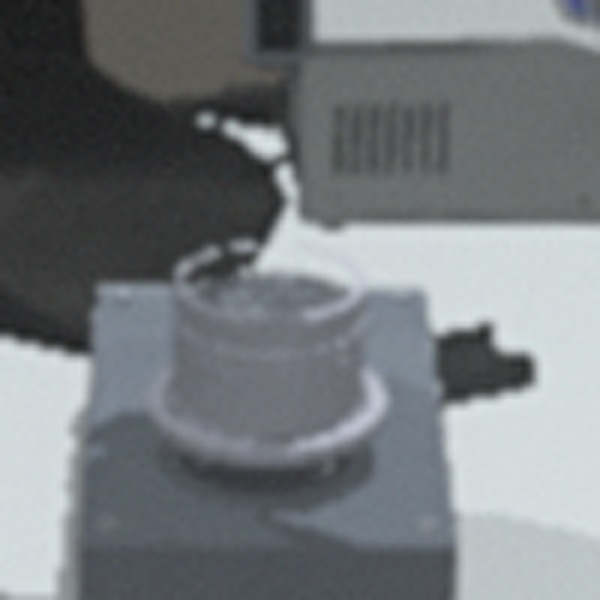

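Run:
```python
from h import *
import pickle
if pick("lid",.003):
    p,h=DISC["lid"]
    env.movel(p+n*.003,velocity=.05); st("l1")
    env.movel(p+n*.13,velocity=.13); st("l2")
    env.reach([.5488,-.1646,.20],QP); env.hold(.2); s=st("over")
    f=eyes.grab_frame("wrist"); cv2.imwrite("pics/l3.png",f["frame"][:,:,::-1])
    crop(f,"l3z",(205,225,425,430),2.9)
```

```text
hover t23.36 pos [0.4676 0.1248 0.1147] F [ 1.07 -0.09  0.86] gap 1.0021
down hit=False t24.44 pos [0.5125 0.1326 0.0331] F [-0.18 -0.53  0.05] gap 0.9995
closed t24.78 pos [0.5128 0.1322 0.0338] F [-4.73 -6.08  8.54] gap 0.7543
l1 t25.07 pos [0.5099 0.1319 0.0393] F [ 2.62 -2.08  2.12] gap 0.7519
l2 t26.19 pos [0.4467 0.1221 0.148 ] F [ 0.26 -0.34 -1.05] gap 0.7502
over t27.57 pos [ 0.5488 -0.1636  0.2001] F [ 0.2   0.07 -1.51] gap 0.7465
```

View pics/l3.png

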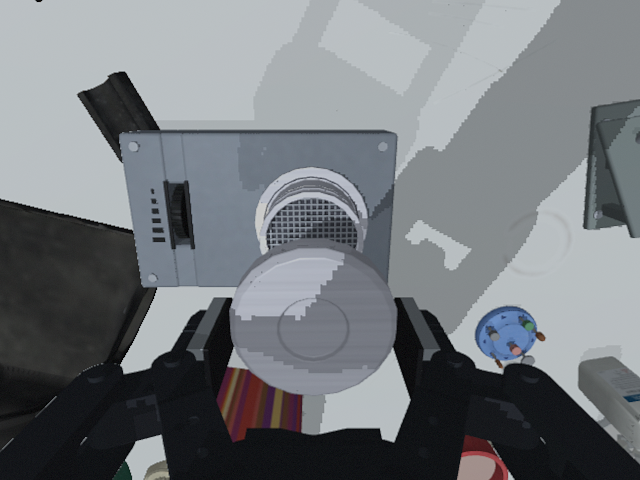

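View pics/l3z.png

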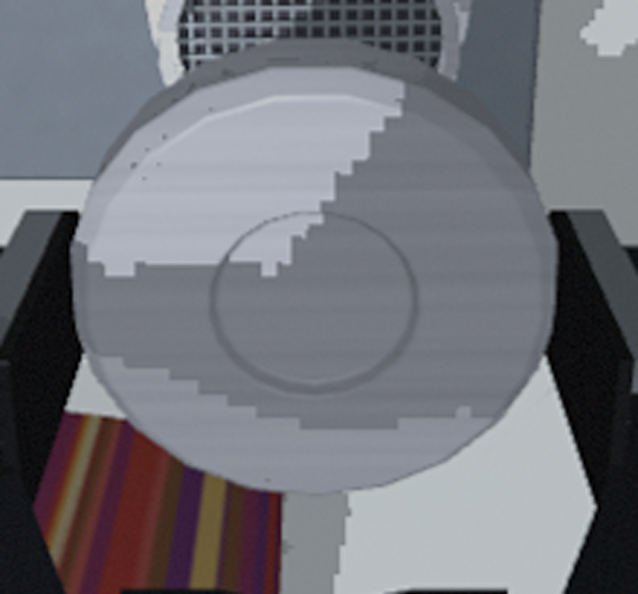

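Run:
```python
from inhand import *
inhand((210,212,418,393),37,.014,.0135)
```

```text
bottom in tool [-0.0015  0.      0.0008] [ 0.53  0.8  -0.53 -0.11 -0.73]
```

Run:
```python
from h import *
x,y=.5494,-.1646
def fz(k=5):
    F=[]
    for _ in range(k): env.hold(.04); F.append(monitor.sense()["contact_force"][2])
    return np.mean(F)
env.movel([x,y,.123],velocity=.12); f0=fz(); print("near",f0)
for z in (.1165,.1155,.1145,.1138,.1131,.1124,.1117):
    hit=env.movel([x,y,z],velocity=.02,guard=4); F=fz(4); print(z,hit,F.round(2))
    if hit or F>-.5 or F-f0>1.1: break
f=eyes.grab_frame("wrist"); cv2.imwrite("pics/l4.png",f["frame"][:,:,::-1])
crop(f,"l4z",(195,205,435,385),3.3)
f=eyes.grab_frame("side"); crop(f,"l4s",(305,140,405,240),6); st()
```

```text
near -1.5933268115691626
0.1165 False -1.39
0.1155 False -1.33
0.1145 False -1.61
0.1138 False -1.23
0.1131 False -0.61
0.1124 False 0.31
 t31.45 pos [ 0.5494 -0.1646  0.1125] F [1.02 0.07 0.38] gap 0.7498
```

View pics/l4z.png

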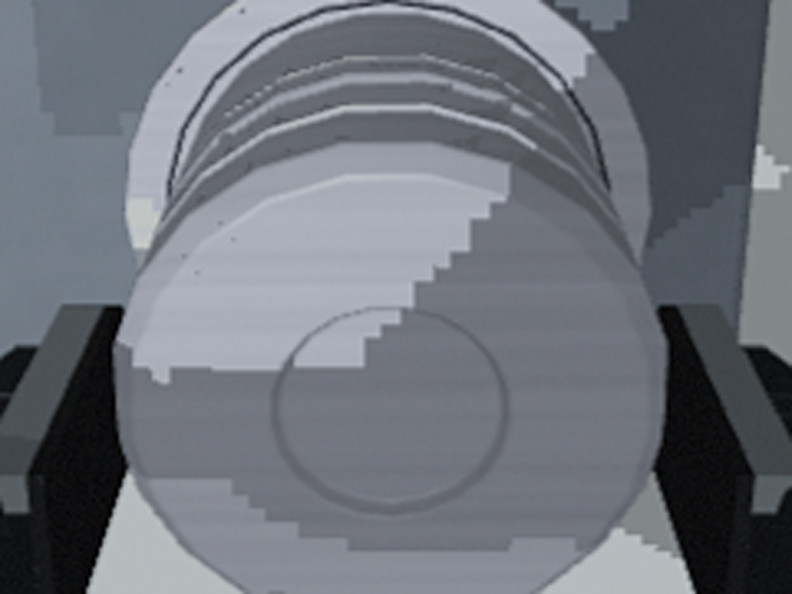

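View pics/l4s.png

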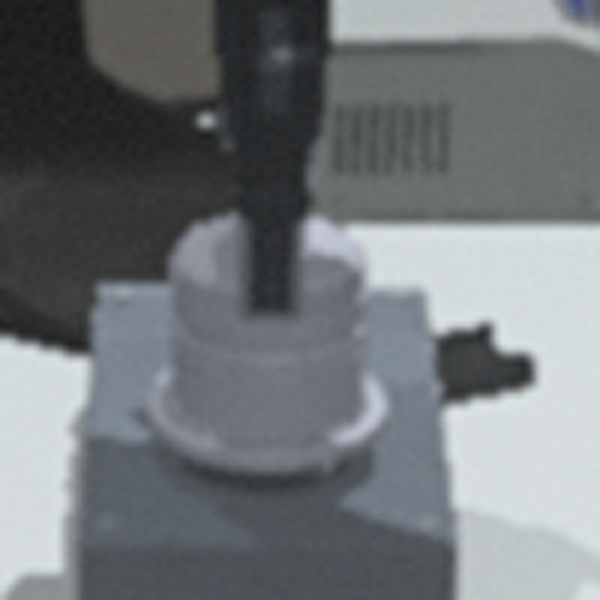

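Run:
```python
from h import *
import pickle
env.release(); env.movel([.5494,-.1646,.215],velocity=.2); env.hold(.2); s=st("up")
f=eyes.grab_frame("wrist"); cv2.imwrite("pics/q1.png",f["frame"][:,:,::-1]); pickle.dump((f,s),open("q1.pkl","wb"))
d=pickle.load(open("f0.pkl","rb"))
crop(d["scene"],"q_sc",(325,90,465,250),4); crop(d["side"],"q_sd",(260,110,420,260),4)
f=eyes.grab_frame("side"); crop(f,"q1s",(305,120,405,240),5)
```

```text
up t32.67 pos [ 0.549  -0.1644  0.2137] F [-0.41  0.65  0.15] gap 0.9982
```

View pics/q1.png

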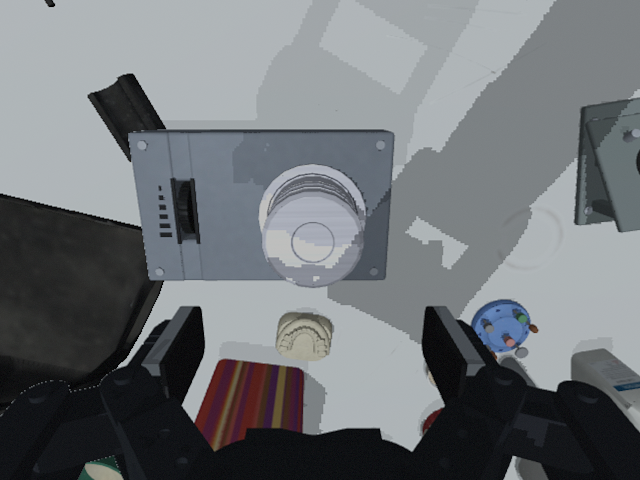

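View pics/q_sc.png

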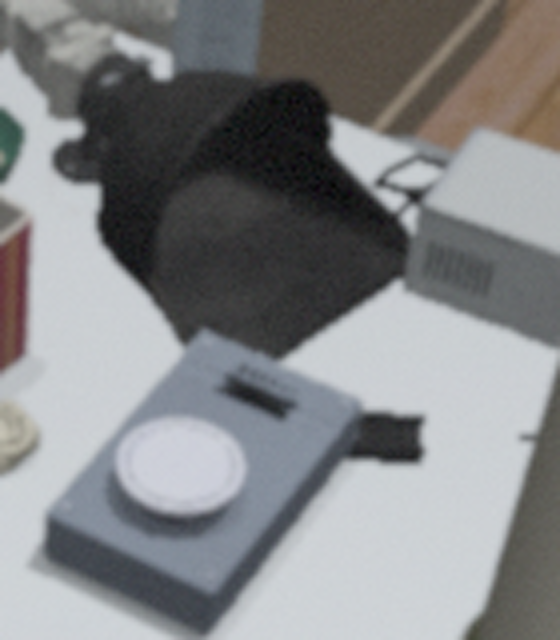

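View pics/q_sd.png

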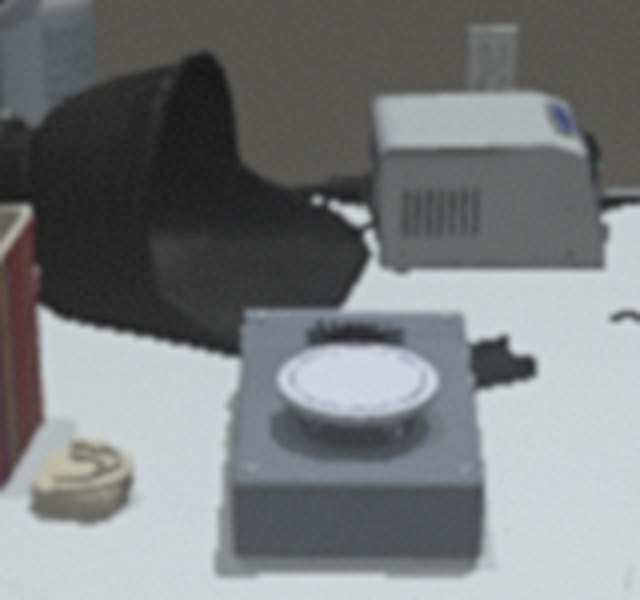

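View pics/q1s.png

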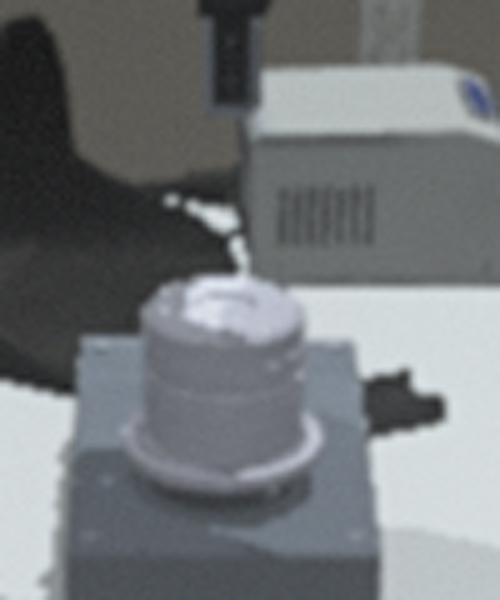

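```bash
cat > wheel.py <<'E'
from h import *
def F3(k=3):
    F=[]
    for _ in range(k): env.hold(.02); F.append(monitor.sense()["contact_force"])
    return np.mean(F,0)
W=np.array([.5501,-.2682])
def stroke(a,b,ztop=.066,step=.004,target=5.0,back=True,z=None):
    env.movel([W[0]+a,W[1],ztop],velocity=.12); f0=F3(4)
    hit=env.movel([W[0]+a,W[1],.0545],velocity=.012,guard=3.5); s=monitor.sense(); z=s["position"][2]
    f=F3()-f0; print("touch hit=%s z=%.4f F=%s"%(hit,z,f.round(1)))
    if not hit: return None
    zc=z; x=a; log=[]
    while x<b-1e-6:
        if f[2]<target-1.5: zc-=.0002
        elif f[2]>target+1.5: zc+=.0002
        x=min(x+step,b); env.movel([W[0]+x,W[1],zc],velocity=.03); f=F3(2)-f0; log.append((round(x*1e3,1),round(zc*1e3,2),f[0].round(1),f[2].round(1)))
    print(log)
    env.movel([W[0]+b,W[1],ztop],velocity=.12)
    return log
E
python3 - <<'E'
from wheel import *
env.close_gripper(20)
env.movel([W[0]-.008,W[1],.2],velocity=.25)
env.movel([W[0]-.008,W[1],.068],velocity=.2); st("above")
f=eyes.grab_frame("wrist"); cv2.imwrite("pics/t1.png",f["frame"][:,:,::-1])
stroke(-.008,.009); st()
f=eyes.grab_frame("wrist"); cv2.imwrite("pics/t2.png",f["frame"][:,:,::-1])
f=eyes.grab_frame("side"); crop(f,"t2s",(305,120,405,240),5)
E
```

```text
above t34.91 pos [ 0.5429 -0.2682  0.0694] F [-0.15 -0.08 -0.35] gap -0.0066
touch hit=True z=0.0578 F=[-1.1  0.3  4.8]
[(-4.0, np.float64(57.84), np.float64(0.5), np.float64(1.9)), (0.0, np.float64(57.64), np.float64(0.8), np.float64(4.8)), (4.0, np.float64(57.64), np.float64(0.2), np.float64(4.6)), (8.0, np.float64(57.64), np.float64(0.8), np.float64(4.7)), (9.0, np.float64(57.64), np.float64(-0.0), np.float64(4.5))]
 t37.83 pos [ 0.559  -0.2683  0.0663] F [ 0.31 -0.44  0.87] gap -0.0003
```

View pics/t1.png

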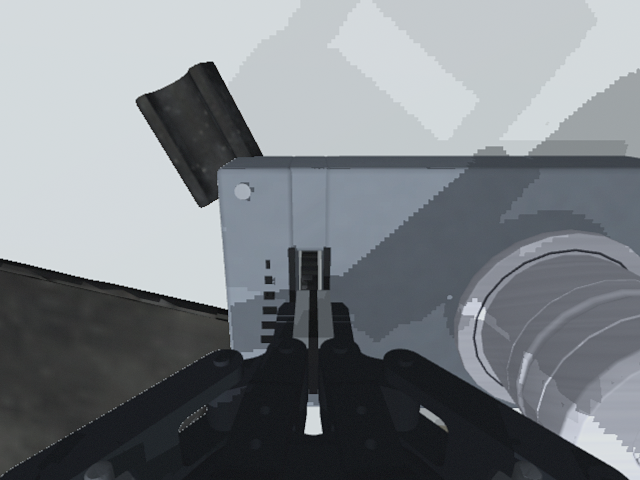

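View pics/t2.png

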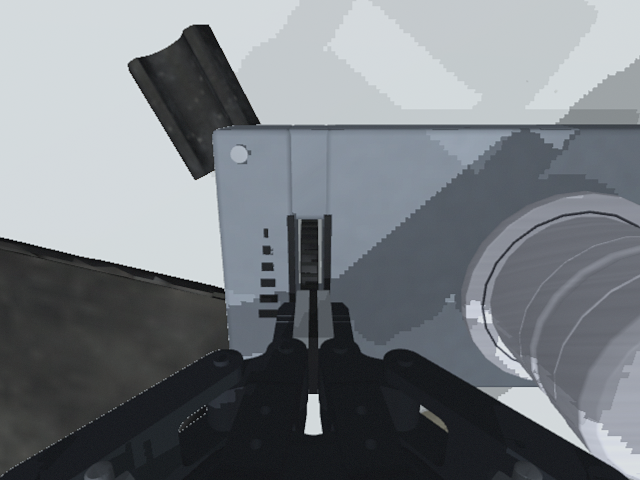

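View pics/t2s.png

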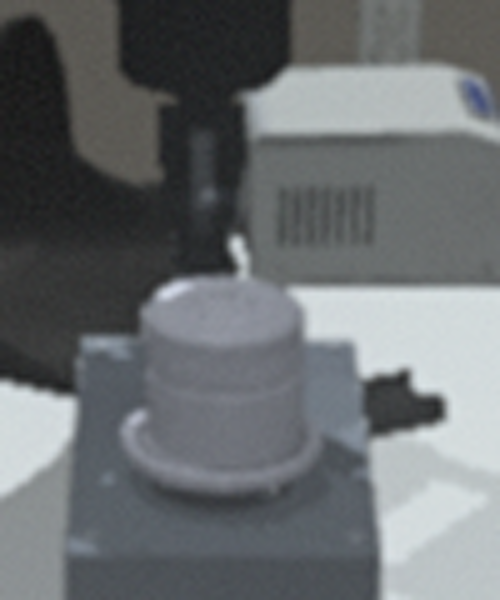

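Run:
```python
from wheel import *
for i in range(3):
    l=stroke(-.009,.009,step=.006,target=5.5)
st()
f=eyes.grab_frame("wrist"); crop(f,"t3z",(200,110,420,310),3.6)
im=cv2.imread("pics/t2.png")[110:310,200:420]; cv2.imwrite("pics/t2z.png",cv2.resize(im,None,fx=3.6,fy=3.6,interpolation=cv2.INTER_CUBIC))
```

```text
touch hit=True z=0.0578 F=[-0.7  0.7  4.4]
[(-3.0, np.float64(57.76), np.float64(1.0), np.float64(2.8)), (3.0, np.float64(57.56), np.float64(1.0), np.float64(4.9)), (9.0, np.float64(57.56), np.float64(1.3), np.float64(4.3))]
touch hit=True z=0.0578 F=[-0.3  0.3  3.9]
[(-3.0, np.float64(57.56), np.float64(1.1), np.float64(5.5)), (3.0, np.float64(57.56), np.float64(0.6), np.float64(4.7)), (9.0, np.float64(57.56), np.float64(0.5), np.float64(3.8))]
touch hit=True z=0.0578 F=[-0.7  0.5  5.2]
[(-3.0, np.float64(57.77), np.float64(1.6), np.float64(3.6)), (3.0, np.float64(57.57), np.float64(-1.8), np.float64(6.7)), (9.0, np.float64(57.57), np.float64(-1.4), np.float64(5.0))]
 t45.48 pos [ 0.5592 -0.2682  0.0662] F [ 0.1   1.26 -0.7 ] gap 0.0022
```

View pics/t3z.png

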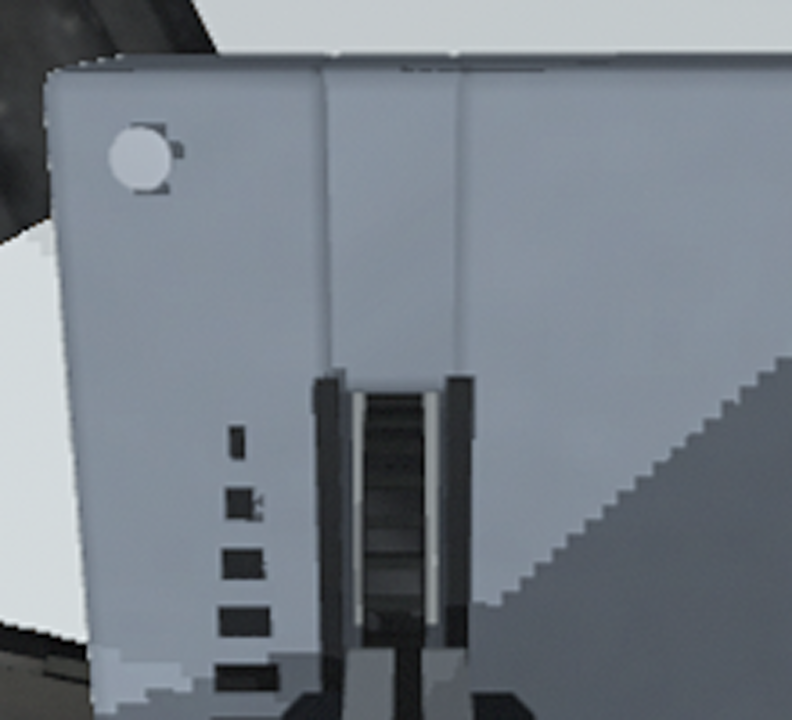

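View pics/t2z.png

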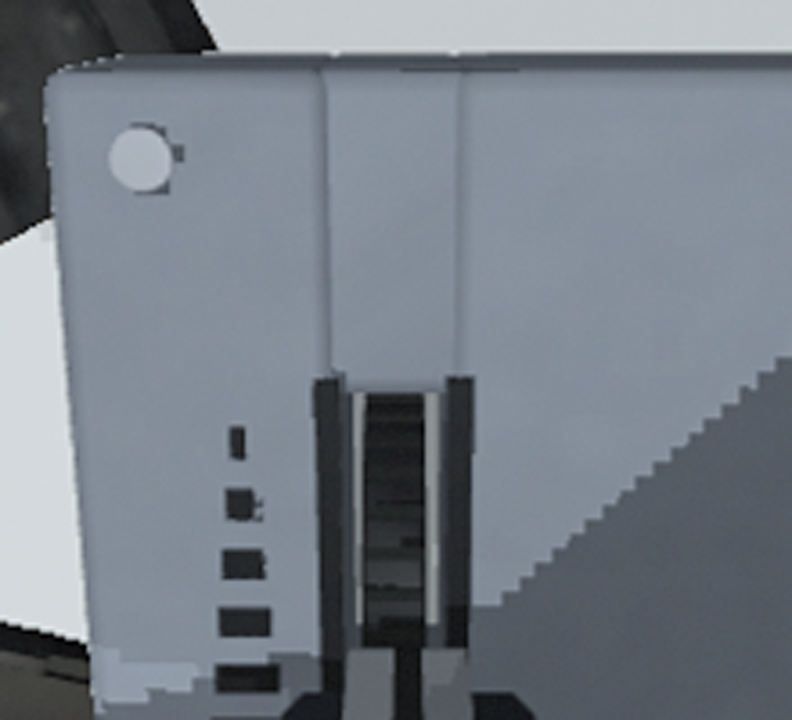

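Run:
```python
from wheel import *
fr=[]
for i in range(2):
    stroke(-.009,.009,step=.006,target=7)
    f=eyes.grab_frame("wrist"); fr.append(f["frame"]); crop(f,"t%d"%(4+i)+"z",(200,110,420,310),3.6)
st()
d=cv2.absdiff(fr[0],fr[1])[215:290,297:322]; print("wheel diff",d.mean(),d.max())
```

```text
touch hit=True z=0.0578 F=[-1.1  0.1  4.9]
[(-3.0, np.float64(57.59), np.float64(0.9), np.float64(4.5)), (3.0, np.float64(57.39), np.float64(-3.0), np.float64(7.8)), (9.0, np.float64(57.39), np.float64(-1.6), np.float64(5.4))]
touch hit=True z=0.0578 F=[-0.9  0.3  5.6]
[(-3.0, np.float64(57.78), np.float64(1.0), np.float64(3.8)), (3.0, np.float64(57.58), np.float64(-1.8), np.float64(5.4)), (9.0, np.float64(57.38), np.float64(-1.9), np.float64(6.0))]
 t50.66 pos [ 0.559  -0.2681  0.0658] F [-0.77 -0.26 -0.86] gap 0.0001
wheel diff 2.3372444444444445 31
```

View pics/t4z.png

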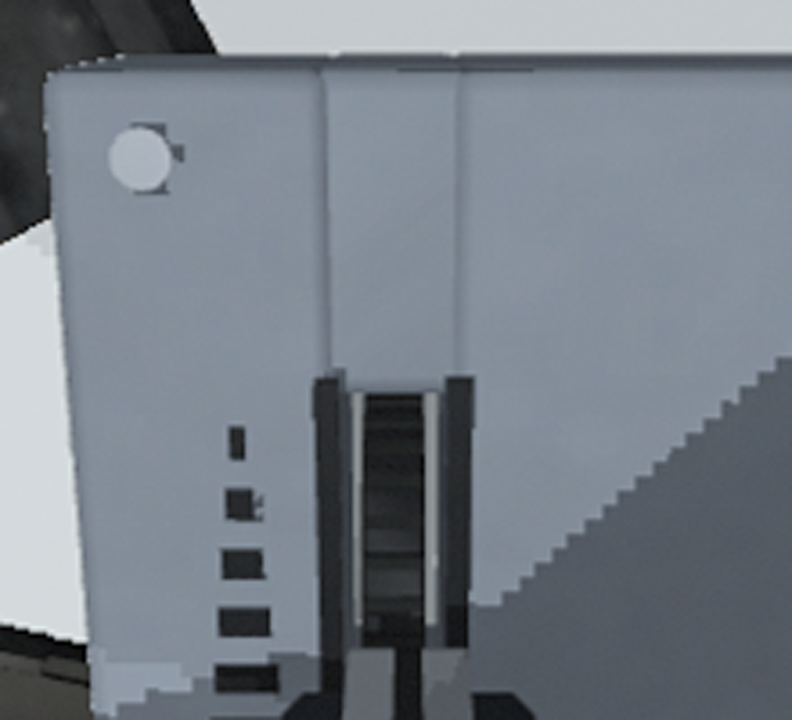

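View pics/t5z.png

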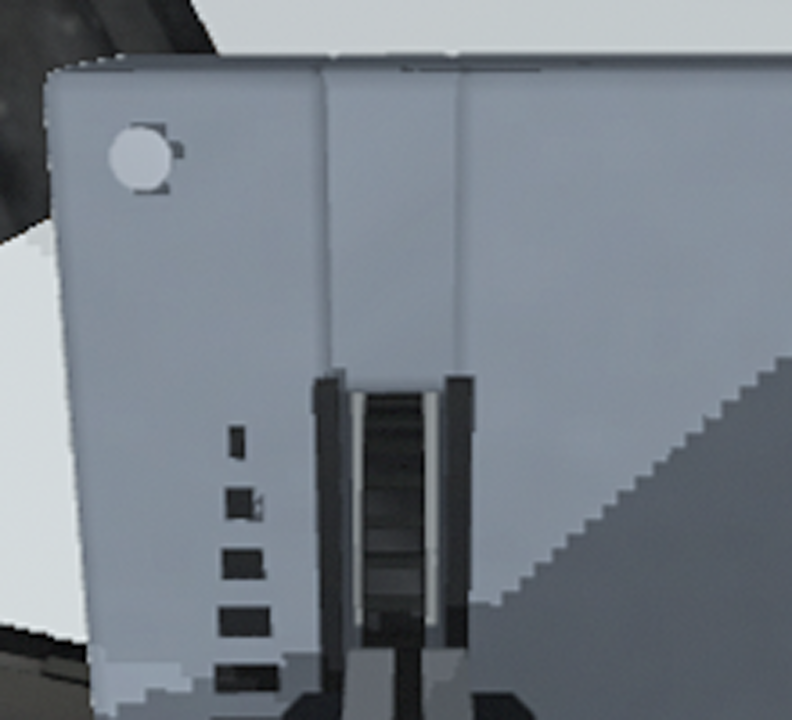

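Run:
```python
from h import *
env.movel([.5503,-.2682,.2],velocity=.2)
env.movel([.50,-.2,.25],velocity=.2); env.hold(.2); st("end")
f=eyes.grab_frame("wrist"); crop(f,"z_w",(85,90,485,390),2)
f=eyes.grab_frame("side"); crop(f,"z_s",(200,120,440,300),3.3)
f=eyes.grab_frame("scene"); crop(f,"z_c",(300,150,440,260),5)
```

```text
end t52.33 pos [ 0.5001 -0.2005  0.2489] F [0.74 0.84 1.06] gap -0.0015
```

View pics/z_w.png

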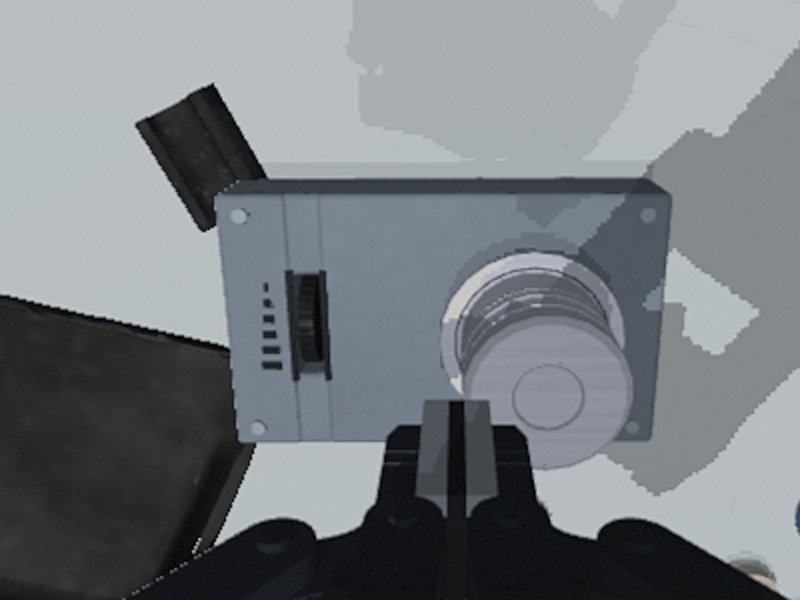

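View pics/z_s.png

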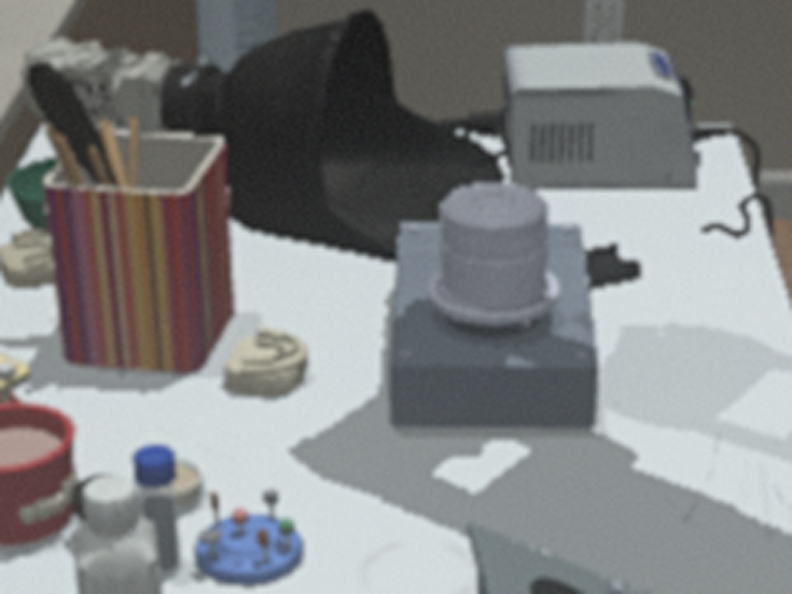

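View pics/z_c.png

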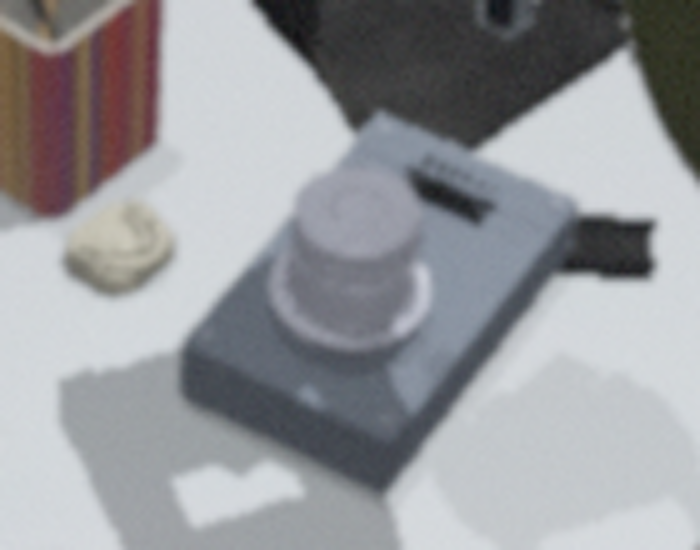

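The stack stands straight and centred, the wheel has stopped turning, and the cast and bur block look undisturbed. I'm handing in.

Run:
```python
from h import *
job.hand_in(); st("handed in")
```

```text
the job is handed in; nothing more can be done
the job is handed in; nothing more can be done
```

I built the stack on the spring plate in the order pan, sieve, lid, then rolled the thumbwheel away from the robot to its stop. I handed the job in at about 52 s of the 72 s allowed.

**Stack:** The last pictures from all three cameras show it upright and flat. In the close views the pan is about 0.5 mm off the plate's ring. The sieve and lid look within about 1 mm of the layer below. I lowered the sieve and lid in steps until the plate carried their weight, and the pan slowly under a force guard. I judge the plate's sinking from the fingertip heights at about 5 to 6 mm of its 16 mm, but I did not measure it directly.

**Thumbwheel:** I made six fingertip strokes at roughly 2 to 8 N. In the last three the drag force reversed, and the ribs looked the same after each stroke, so the wheel was at its stop and the finger was slipping.

**Limits of the checks:**
- **Wheel angle:** I had no direct reading of it.
- **Grasps in the rack:** closing on each disc briefly pressed it onto the rack with about 10 N, and nothing moved.
- **Bystanders:** the cast and bur block look undisturbed in the last pictures. The bowl was outside those crops, but the arm did not touch near it.

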